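# Set the jug filler tap to half open over the jug

### The arm

A 7-joint arm with a two-finger parallel gripper is mounted at the origin on the work surface. World frame = base frame: x ahead of the robot, y to its left, z up, the work surface at z = 0. Lengths are in m, angles in rad, forces in N, time in s.
With the tool pointing down it reaches from about 0.4 to 0.875 m from the base axis. Payload 6.5 kg.
Tool frame: the origin (TCP) lies midway between the tips of the shut fingers; the grasp point (between the pads) lies 19 mm behind it; z points along the fingers, y is the line along which they close (so a half turn about z gives the same grasp; the last joint's range is limited). The gripper opens to 85 mm and grips with 20 to 120 N. Pads are 22 mm wide; open, the fingers measure 114 mm over their backs; the gripper's body (76 mm by 85 mm) begins 54 mm behind the grasp point. The pads swing forward as they close: fully open they stand 13 mm farther back than shut.
Start: joints at [-0.066, 0.536, -0.004, 1.538, 0.003, 1.067, -0.071], TCP at [0.65, 0, 0.231] pointing down, gripper open.
Joint ranges: [-2.7, 2.7], [-0.37, 2.16], [-1.27, 1.26], [0.24, 2.4], [-1.31, 4.45], [0.19, 1.91], [-2.76, 2.76]. Speed limits (rad/s): [2.39, 2.39, 3.14, 3.14, 3.14, 3.14, 3.14].

### API

Orientations are given as a unit quaternion [x, y, z, w].
In Python, from bench import r gives the robot as it stands.
- The arm moves only by the tool apply_moves, never from a script. Its argument "steps" is a list of rows, each a list of 7 numbers: the shift along the tool's x, y, z as a fraction of full scale, then the turn, a rotation vector about the tool's x, y, z as a fraction of full scale, then the closure, from -1 (fully open) to 1 (shut). A call has 1 to 10 rows; each row is the pose to reach, as a shift and turn from the pose commanded when the call began, along the tool's axes at that moment, turning the shorter way round; what a row does not reach only later rows make up. Full scale, the value 1, is 0.4 m for a shift and 180 degrees for a turn. A row lasts 1/12 s, in which the tool goes at most 41.7 mm and 7.16 degrees, less where a joint would pass 70% of its speed; a pose out of reach is approached as far as the arm can. A call with a number of a shift or a turn outside -1 to 1 is refused whole. A call with a gripper value outside its range is refused whole. The fingers move at their own pace and stop on an object; "newtons" is the grip in N (left out, the last holds). Time passes only in rows, so rows that repeat a pose let the fingers close. It gives the time, the measured TCP pose, the force, the opening and the grip force at its end, in the units of the state.
- r.observe(): the state, without advancing time (a new reading comes with each control period).
- r.snapshot(name): name is "scene" or "side" or "wrist"; returns (picture, depth): 480x640x3 uint8, red, green, blue; 480x640 float32, m along the optical axis (not along the pixel's ray), 0 where there is no reading.
- r.get_calibration(name): a dict with "fx", "fy", "cx", "cy" (pixels), "R" (3x3) and "t" (3): a world point X has camera coordinates R X + t. Camera axes: x right, y down, z forward; pixel columns grow to the right and rows downward; lengths in m; the calibration is good to about 2 mm. A picture is of the moment at which its call begins: read the wrist's pose just before it. get_calibration takes no time and is no camera call; for the wrist camera it gives the pose at the moment of the call.
- r.finish_job(): hands the job in; it is judged then, once.
The state is a dict: "time": time; "qpos": joint angles; "joint_vel": joint speeds; "joint_efforts": joint torques, N m; "tool_pos": TCP position; "ee_rot": TCP orientation; "ft_force": force on the tool from outside, world axes, zero at the start; "torque": the same for the moment, N m; "width": finger opening in m; "gripper_force": force on a finger pad.
Only numpy, scipy, OpenCV 4.12 (cv2) and the standard library are available. Lean on these libraries where they do the work, as an engineer would, in place of code of your own. Each camera call takes 0.05 s, during which the arm holds its last target. There are 200 camera calls.

### The job

Get the lemonade counter's tap ready to fill the jug when the water comes on: move the steel jug onto the drip grille so that its whole base stands on it, and swing the spout round until its outlet is over the jug's mouth. Only then turn the long lever from shut to half open, diagonally over the long stroke of its index plate, to within about 5 degrees. Leave the tee-handled valve shut, do not tip the jug over, and leave everything else on the counter where it stands.

Things in the scene. Friction and masses are not known exactly. Their poses are not given: they have to be found in the camera images.
- tap: Steel bridge tap fixed to the counter. Origin on the counter under its middle; -x points to its front (roughly to the robot), +y to the lever side. Two upright valves at y = +100 (lever) and y = -100 (tee handle), tops at z = 133, level bridge pipe between at z = 98, swing spout on the middle hub. Index plate under the lever: diameter 80, top z = 137, strokes for shut, half (the longer), full.
- grille (a point): Centre of the flat drip grille let into the counter in front of the tap (tap frame x = -150, y = 0, z = 0). The grille is 150 mm (tap x) by 180 mm (tap y), flush with the counter, so things slide onto it freely.
- spout_body (a joint): Spout's angle about the vertical through the tap's origin. 0: straight to the front, outlet over the grille's centre; positive: towards the tee side (counter-clockwise from above); starts 1.05 to 1.4, range +-1.5. Tube of diameter 18, level at z = 205 from 18 to 130 mm out (top z = 214), then bent down to the outlet 150 mm out. Stays where left; 1.5 N at 120 mm out moves it.
- outlet (a point): Centre of the spout's open lower end (nozzle of diameter 24, its mouth at z = 155), moves with the spout.
- lever_body (a joint): Opening of the lever valve (long single black lever). 0: shut, lever pointing to tap +y, outwards; opens counter-clockwise from above, its end coming round to the tap's front; 0.785: half open, over the long stroke; 1.571: fully open, pointing to the front. Starts at 0. Turns about the vertical through lever_pivot, stays where left; about 2.6 N at 85 mm from the axis moves it.
- lever_pivot (a point): On the lever's turning axis at the lever's mid-height (tap frame x = 0, y = 100, z = 155).
- lever_end (a point): Centre of the lever's rounded end, 94 mm from the axis. The lever is a level black-sleeved bar 16 mm wide, 10 mm thick (z = 150 to 160), its end a disc of diameter 22; it ends 105 mm from the axis. Its hub (diameter 31) reaches z = 163.
- tee_body (a joint): Opening of the other valve, with a short black tee handle (bar 56 x 11 mm, top at z = 153). 0: shut, bar along tap y; negative as it opens. Starts at 0 and is to stay there.
- jug: Open steel jug, 0.25 to 0.45 kg, standing empty on the counter to the left or right of the grille; slides readily (friction about 0.35). Outer diameter 92, inner 86, height 115, floor 4 mm thick. Origin at the centre of its underside, z up. Vertical loop handle of 10 mm bar on its +y side, reaching 89 mm from the axis, with a gap of about 30 mm inside it.
- jug_mouth (a point): Centre of the jug's mouth, at its rim, 115 mm above its foot.
- jar: Bystander: squat lidded glass jar, diameter 84, height 95 (mm), stands on the counter; origin at the centre of its underside. Leave it alone.
- spray: Bystander: white spray bottle, 72 across, 191 high (mm), stands on the counter; origin at the centre of its underside. Leave it alone.
- cups: Bystander: upside-down stack of clear plastic cups, about 90 across at the foot, 150 high (mm), stands on the counter; origin at the centre of its underside. Leave it alone.
- tumbler: Bystander: glass tumbler, diameter 72, height 100 (mm), stands on the counter; origin at the centre of its underside. Leave it alone.
- juicer: Bystander: white ceramic lemon reamer, diameter 104, height 68 (mm), stands on the counter; origin at the centre of its underside. Leave it alone.
- syrup: Bystander: amber syrup bottle, diameter 62, height 200 (mm), stands on the counter; origin at the centre of its underside. Leave it alone.
Things that resemble listed ones, but are neither listed nor needed, are in the scene too. Leave any green look-alike of the jug alone.

How it is judged:
By the outcome, as a careful person would: the job done as asked, in the order asked, and still so for the second after the job is handed in, with the robot touching nothing.
It also fails if it takes over 72 s, if anything falls off the work surface, if the arm or the gripper's body presses on something with over 40 N, if the wrist force passes 120 N, or if a joint passes its speed limit or range.

## Working session

There is one attempt and no reset: what is moved stays moved. The work goes in short steps, Python scripts to look and compute and a tool call to move; the robot and the scene stay as the last step left them, time stands still between calls to the robot, and variables do not carry over. Pictures are saved under pics/ and viewed, at most 10 in all, crops included, and the job is handed in when it is done.

Besides the shell and the picture viewer there is one more tool, called after "Call:" as name(argument=value, ...), one argument or row to a line, values as JSON. apply_moves: Moves the arm, as the interface text tells. Its arguments: {"type":"object","properties":{"steps":{"type":"array"},"newtons":{"type":"number"}},"required":["steps"]}

```bash
mkdir -p pics; ls; cat > h.py <<'E'
import numpy as np,cv2
from bench import r
def grab(n):
    c=r.get_calibration(n); p,d=r.snapshot(n); return p,d,{k:np.array(v) for k,v in c.items()}
def pts(d,c):
    v,u=np.mgrid[:480,:640]; P=np.stack([(u-c['cx'])/c['fx']*d,(v-c['cy'])/c['fy']*d,d],-1)
    return (P-c['t'])@c['R']
def ray(c,u,v,z):
    d=np.array([(u-c['cx'])/c['fx'],(v-c['cy'])/c['fy'],1])@c['R']; o=-c['t']@c['R']
    return o+d*(z-o[2])/d[2]
def save(n,p): cv2.imwrite('pics/'+n+'.png',p[...,::-1])
E
python3 - <<'E'
from h import *
for n in ('scene','side'):
    p,d,c=grab(n); save(n+'0',p); np.savez(n+'0.npz',p=p,d=d,**c); print(n,-c['t']@c['R'],c['R'][2])
print(r.observe())
E
```

```text
pics
scene [0.94546654 0.29841828 0.93534024] [-0.42027293 -0.33520422 -0.84321338]
side [ 0.16884454 -1.07620242  0.99468487] [ 0.26378749  0.73008579 -0.63038948]
{'time': 0.1, 'qpos': array([-0.06618027,  0.53710476, -0.00446384,  1.53875531,  0.00259864,
        1.06726276, -0.07118901]), 'joint_vel': array([ 0.0003952 , -0.00025785, -0.00039406, -0.00210469,  0.00101516,
        0.00261531, -0.00076085]), 'joint_efforts': array([ 3.24486806e-03, -5.84563243e+01,  1.05254464e+00, -2.59778756e+01,
        1.26798821e-02,  4.59515359e-03, -1.40434165e-05]), 'tool_pos': array([ 6.49450368e-01, -9.60284459e-06,  2.30498548e-01]), 'ee_rot': array([ 7.07076893e-01,  7.07136257e-01, -5.72743202e-04, -5.02893580e-04]), 'ft_force': array([ 0.61289187, -0.50705531,  0.62229277]), 'torque': array([-0.00965404,  0.02871699,  0.02078232]), 'gripper_force': 0.0, 'width': 0.08510878645684801}
```

View pics/scene0.png

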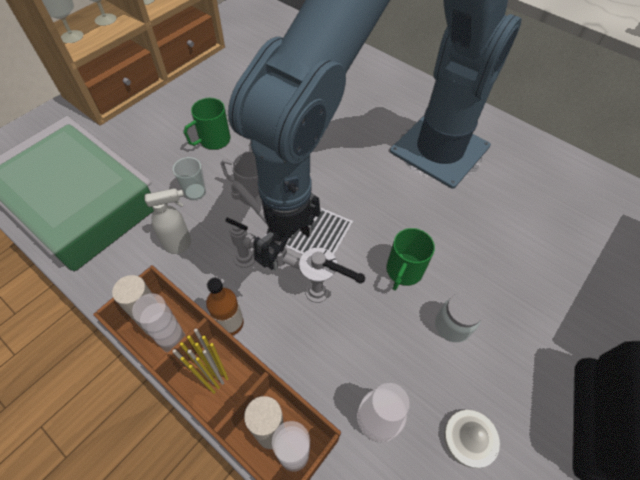

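View pics/side0.png

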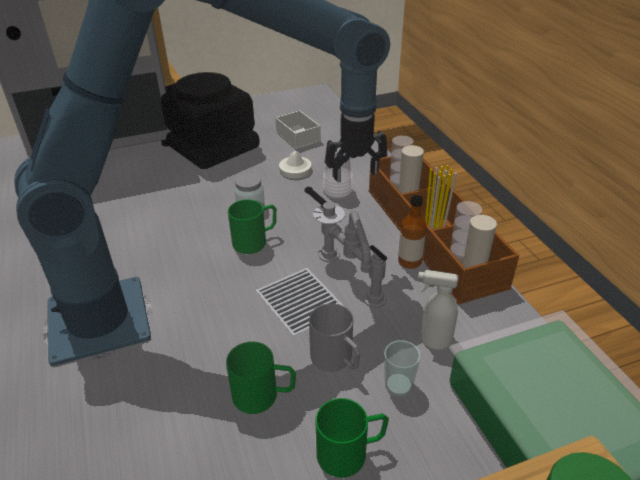

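The steel jug is at side (332,338). Look-alikes are the green mugs at (248,225), (253,378) and (342,437), and the glass tumbler at (400,368), so I choose the grey steel one with its handle at (352,350). The spout is swung to the tee side near (357,235), the lever is at (317,197), and the tee is at (377,254).

```bash
cat >> h.py <<'E'
def circ(xy):
    A=np.c_[2*xy,np.ones(len(xy))]; s=np.linalg.lstsq(A,(xy**2).sum(1),rcond=None)[0]
    return s[:2],np.sqrt(s[2]+s[:2]@s[:2])
E
python3 - <<'E'
from h import *
f=np.load('side0.npz'); p,d=f['p'],f['d']; c={k:f[k] for k in f.files if k not in 'pd'}
P=pts(d,c)
v,u=np.mgrid[:480,:640]
def box(a,b,e,g): return (u>=a)&(u<b)&(v>=e)&(v<g)&(d>0)
hsv=cv2.cvtColor(p,cv2.COLOR_RGB2HSV)
# jug
m=box(300,368,295,378)&(P[...,2]>.02)&(P[...,2]<.13)
Q=P[m]; print('jug z max',np.percentile(Q[:,2],[50,98,99.5]))
rim=Q[abs(Q[:,2]-.113)<.004]; print('rim',len(rim),rim.min(0),rim.max(0)); x,R=circ(rim[:,:2]);
for _ in range(4):
    k=abs(np.linalg.norm(rim[:,:2]-x,axis=1)-R)<.004; x,R=circ(rim[k][:,:2])
print('rim circ',x,R,k.sum())
far=Q[np.linalg.norm(Q[:,:2]-x,axis=1)>.058]; print('handle',len(far),np.median(far,0), np.degrees(np.arctan2(*(np.median(far,0)[:2]-x)[::-1])))
# plate
m=box(300,360,195,230)&(abs(P[...,2]-.137)<.005); Q=P[m]; print('plate',len(Q),np.median(Q,0),circ(Q[:,:2]))
# black lever, tee
for n,b in (('lever',(300,328,180,215)),('tee',(365,392,240,268))):
    m=box(*b)&(p.max(-1)<60); Q=P[m]; print(n,m.sum(),np.median(Q,0),Q.min(0),Q.max(0))
# spout top
m=box(335,392,205,260)&(P[...,2]>.19)&(P[...,2]<.225); Q=P[m]; print('spout',len(Q),Q.min(0),Q.max(0),np.median(Q,0))
# grille corners by ray
m=(hsv[...,2]<90)&box(255,345,265,332); w=ray
ys,xs=np.nonzero(m); G=np.array([ray(c,a,b,0) for a,b in zip(xs,ys)])[:,:2].astype('f'); print('grille',len(G),cv2.minAreaRect(G))
big=cv2.resize(p[180:380,240:440],(600,600),interpolation=cv2.INTER_CUBIC); save('crop',big)
for n in ('side0','scene0'):
    f=np.load(n+'.npz');P=pts(f['d'],{k:f[k] for k in f.files if k not in 'pd'});np.save(n+'P.npy',P)
E
```

```text
jug z max [0.07517393 0.11455886 0.11605291]
rim 269 [ 0.42536799 -0.34573057  0.1090043 ] [ 0.51694144 -0.25047355  0.11696196]
rim circ [ 0.47079617 -0.29892379] 0.04427358559799946 263
handle 179 [ 0.49354631 -0.37521137  0.07945985] -73.3946055363505
plate 373 [0.58153197 0.00935441 0.13546993] (array([0.589229  , 0.01892261]), np.float64(0.030019674614917058))
lever 129 [0.5735636  0.07521521 0.15756641] [0.55859743 0.03236364 0.1326576 ] [0.58890441 0.11929088 0.16309001]
tee 91 [ 0.63211219 -0.17952799  0.1494646 ] [ 0.62321911 -0.20282157  0.13513666] [ 0.64158174 -0.15013245  0.15496214]
spout 402 [ 0.57219895 -0.23127903  0.19020229] [ 0.61354534 -0.07835339  0.21652812] [ 0.59031509 -0.1739601   0.20952654]
grille 1930 ((0.47617053985595703, -0.10202725231647491), (0.23042111098766327, 0.19851571321487427), 67.70204162597656)
```

View pics/crop.png

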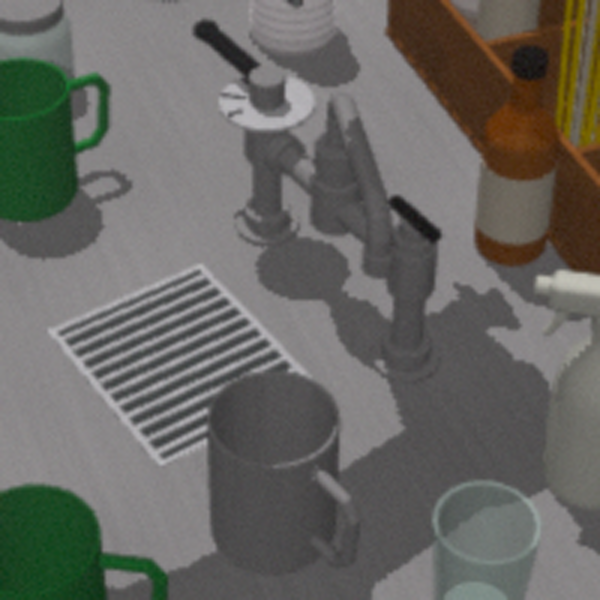

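The crop shows the grey steel jug with its handle to the right-rear. The lever hub is at crop (268,80), the spout is over the tee side, and the grille corners are (50,330), (203,265), (304,372) and (160,463).

```bash
python3 - <<'E'
from h import *
f=np.load('side0.npz'); p,d=f['p'],f['d']; c={k:f[k] for k in f.files if k not in 'pd'}
g=np.load('scene0.npz'); c2={k:g[k] for k in g.files if k not in 'pd'}; P2=np.load('scene0P.npy')
P=np.load('side0P.npy')
cr=lambda a,b,z: ray(c,240+a/3-.3,180+b/3-.3,z)
print('hub',cr(268,74,.163)); 
C=np.array([cr(*k,0)[:2] for k in ((50,330),(203,265),(304,372),(160,463))]); print('grille',C.round(4).tolist(),C[[0,1,2,3]].mean(0),np.linalg.norm(C-np.roll(C,-1,0),axis=1))
v,u=np.mgrid[:480,:640]
def axis(Q): 
    m=np.median(Q,0); s=np.linalg.svd(Q[:,:2]-Q[:,:2].mean(0),full_matrices=False)[2][0]; s=s*np.sign(s[1]); return Q[:,:2].mean(0),s,np.degrees(np.arctan2(s[1],s[0]))
for n,PP,pp,b,zl in (('lever',P,p,(300,328,180,215),.145),('tee',P,p,(365,392,240,268),.145),('lever2',P2,g['p'],(325,370,255,285),.145),('tee2',P2,g['p'],(222,250,213,232),.14)):
    a=(u>=b[0])&(u<b[1])&(v>=b[2])&(v<b[3])&(pp.max(-1)<60)&(PP[...,2]>zl)&(PP[...,2]<.168); Q=PP[a]; print(n,len(Q),axis(Q) if len(Q)>5 else '')
a=(u>300)&(u<345)&(v>190)&(v<225)&(P[...,2]>.158)&(P[...,2]<.168)&(p.min(-1)>60);Q=P[a];print('hubtop',len(Q),Q.mean(0))
a=(u>305)&(u<335)&(v>245)&(v<270)&(P2[...,2]>.158)&(P2[...,2]<.168)&(g['p'].min(-1)>60);Q=P2[a];print('hubtop2',len(Q),Q.mean(0))
a=(u>335)&(u<392)&(v>205)&(v<260)&(P[...,2]>.207)&(P[...,2]<.219);Q=P[a];print('spout',axis(Q),Q.min(0),Q.max(0))
# everything tall nearby: bystanders rough
for n,(a0,b0) in dict(tumbler=(400,350),spray=(438,310),green1=(253,355),greenB=(342,410)).items(): print(n,P[b0-3:b0+4,a0-3:a0+4].reshape(-1,3).mean(0))
E
```

```text
hub [0.59064854 0.01867381 0.163     ]
grille [[0.3751, -0.0402], [0.5195, -0.0099], [0.5518, -0.1606], [0.4137, -0.211]] [ 0.46501877 -0.1054158 ] [0.14746453 0.15407916 0.14697631 0.17506474]
lever 128 (array([0.57357244, 0.07669864]), array([-0.19884015,  0.98003194]), np.float64(101.46914247299343))
tee 82 (array([ 0.63206814, -0.17837925]), array([-0.21798982,  0.97595104]), np.float64(102.59099293610737))
lever2 277 (array([0.57833593, 0.08250785]), array([-0.21964232,  0.97558047]), np.float64(102.68802546391287))
tee2 101 (array([ 0.63547561, -0.17139276]), array([-0.19629665,  0.98054456]), np.float64(101.32048020361182))
hubtop 81 [0.58829613 0.02200653 0.16081534]
hubtop2 168 [0.59058103 0.02390317 0.1620008 ]
spout (array([ 0.59442233, -0.15661413]), array([0.19933356, 0.9799317 ]), np.float64(78.502009865151)) [ 0.57247191 -0.22604129  0.20706971] [ 0.61354534 -0.08322543  0.21652812]
tumbler [ 0.58569878 -0.39468916  0.07361731]
spray [ 0.69025681 -0.35553567  0.11365909]
green1 [ 0.30170933 -0.29978967  0.07392333]
greenB [ 0.41929579 -0.48965415  0.08040648]
```

Call:
apply_moves(
  steps=[
    [-0.636, -0.447, 0, 0, 0, 0.4, -1],
    [-0.636, -0.447, 0, 0, 0, 0.4, -1],
    [-0.636, -0.447, 0, 0, 0, 0.4, -1],
    [-0.636, -0.447, 0, 0, 0, 0.4, -1],
    [-0.636, -0.447, 0, 0, 0, 0.4, -1],
    [-0.636, -0.447, 0, 0, 0, 0.4, -1],
    [-0.636, -0.447, 0, 0, 0, 0.4, -1],
    [-0.636, -0.447, 0, 0, 0, 0.4, -1],
    [-0.636, -0.447, 0, 0, 0, 0.4, -1],
    [-0.636, -0.447, 0, 0, 0, 0.4, -1],
  ],
)

```text
time: 0.93
tool_pos: [0.4697, -0.2561, 0.2312]
ee_rot: [0.988, 0.155, -0.0, 0.0]
ft_force: [0.0, 1.2, 0.4]
width: 0.0854
gripper_force: 0.0
```

Call:
apply_moves(
  steps=[
    [0, 0, 0, 0, 0, 0.1, -1],
    [0, 0, 0, 0, 0, 0.1, -1],
    [0, 0, 0, 0, 0, 0.1, -1],
    [0, 0, 0, 0, 0, 0.1, -1],
    [0, 0, 0, 0, 0, 0.1, -1],
    [0, 0, 0, 0, 0, 0.1, -1],
  ],
)

```text
time: 1.43
tool_pos: [0.4711, -0.2543, 0.2312]
ee_rot: [1.0, 0.004, -0.0, -0.0]
ft_force: [0.4, 0.5, -0.3]
width: 0.0856
gripper_force: 0.0
```

```bash
python3 - <<'E'
from h import *
p,d,c=grab('wrist'); save('w1',p); P=pts(d,c); np.savez('w1.npz',p=p,d=d,P=P)
m=(abs(P[...,2]-.113)<.005)&(np.linalg.norm(P[...,:2]-[.471,-.299],axis=2)<.06)&(d>0); Q=P[m]; x,R=circ(Q[:,:2]); print(len(Q),x,R,Q.min(0),Q.max(0))
o=r.observe(); print(o['tool_pos'],o['ee_rot'],o['width'],o['time'])
E
```

```text
1961 [ 0.47079608 -0.29733258] 0.04398204062435469 [ 0.42416155 -0.34315857  0.10800971] [ 0.51613481 -0.25174932  0.1176429 ]
[ 0.47111357 -0.25431951  0.23118651] [ 9.99991044e-01  4.22995297e-03 -1.13003930e-04 -7.56801496e-05] 0.08532450787654837 1.4833
```

View pics/w1.png

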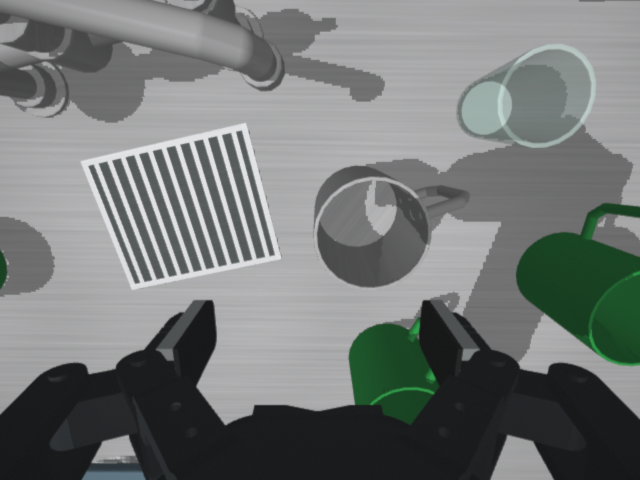

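The wrist view shows the jug rim centred at (372,232) and the grille corners at (82,160), (246,124), (280,260) and (133,289). The near green mug, at (395,400), is clear of the gripper's descent.

```bash
python3 - <<'E'
from h import *
c={k:np.array(v) for k,v in r.get_calibration('wrist').items()}
C=np.array([ray(c,*k,0)[:2] for k in ((82,160),(246,124),(280,260),(133,289))]);print(C.round(4).tolist(),C.mean(0),np.linalg.norm(C-np.roll(C,-1,0),axis=1))
e=C[1]-C[0]; print(np.degrees(np.arctan2(e[0],-e[1])))
e=C[2]-C[1]; print(np.degrees(np.arctan2(-e[1],-e[0])))
w=np.load('w1.npz');P=w['P']
m=(P[...,2]>.02)&(P[...,2]<.1)&(np.linalg.norm(P[...,:2]-[.471,-.298],axis=2)>.055)&(np.linalg.norm(P[...,:2]-[.471,-.298],axis=2)<.1)
v,u=np.mgrid[:480,:640]; m&=(u>400)&(u<475)&(v>180)&(v<220); q=np.median(P[m],0); print('handle',m.sum(),q,np.degrees(np.arctan2(q[1]+.298,q[0]-.471)))
E
```

```text
[[0.5182, -0.0071], [0.5558, -0.1815], [0.4084, -0.2131], [0.3707, -0.0397]] [ 0.46326645 -0.11032017] [0.17838856 0.15070261 0.17747446 0.15105287]
12.155732778544513
12.114660190215027
handle 575 [ 0.49635749 -0.36968351  0.05823481] -70.51915620012232
```

Call:
apply_moves(
  steps=[
    [0, 0, 0.1, 0, 0, 0, -1],
    [0, 0, 0.2, 0, 0, 0, -1],
    [0, 0, 0.28, 0, 0, 0, -1],
    [0, 0, 0.34, 0, 0, 0, -1],
    [0, 0, 0.38, 0, 0, 0, -1],
    [0, 0, 0.38, 0, 0, 0, -1],
  ],
)

```text
time: 1.98
tool_pos: [0.4689, -0.2532, 0.0761]
ee_rot: [1.0, 0.004, -0.003, -0.001]
ft_force: [0.0, 1.0, 0.2]
width: 0.0851
gripper_force: 0.0
```

Call:
apply_moves(
  steps=[
    [0, 0, 0, 0, 0, 0, 1],
    [0, 0, 0, 0, 0, 0, 1],
    [0, 0, 0, 0, 0, 0, 1],
    [0, 0, 0, 0, 0, 0, 1],
    [0, 0, 0, 0, 0, 0, 1],
    [0, 0, 0, 0, 0, 0, 1],
    [0, 0, 0, 0, 0, 0, 1],
    [0, 0, 0, 0, 0, 0, 1],
    [0, 0, 0, 0, 0, 0, 1],
    [0, 0, 0, 0, 0, 0, 1],
  ],
  newtons=40,
)

```text
time: 2.82
tool_pos: [0.4715, -0.2545, 0.0798]
ee_rot: [1.0, 0.003, 0.0, 0.0]
ft_force: [-1.5, 1.3, 5.8]
width: 0.0044
gripper_force: 38.2
```

Call:
apply_moves(
  steps=[
    [0, -0.02, 0, 0, 0, 0, 1],
    [-0.004, -0.06, 0, 0, 0, 0, 1],
    [-0.006, -0.11, 0, 0, 0, 0, 1],
    [-0.008, -0.165, 0, 0, 0, 0, 1],
    [-0.01, -0.22, 0, 0, 0, 0, 1],
    [-0.012, -0.275, 0, 0, 0, 0, 1],
    [-0.014, -0.33, 0, 0, 0, 0, 1],
    [-0.016, -0.38, 0, 0, 0, 0, 1],
    [-0.018, -0.43, 0, 0, 0, 0, 1],
    [-0.019, -0.465, 0, 0, 0, 0, 1],
  ],
)

```text
time: 3.65
tool_pos: [0.463, -0.0671, 0.0798]
ee_rot: [1.0, 0.004, 0.001, 0.0]
ft_force: [0.7, -4.0, 4.6]
width: 0.0043
gripper_force: 38.7
```

Call:
apply_moves(
  steps=[
    [0, -0.003, 0, 0, 0, 0, 1],
    [0, -0.003, 0, 0, 0, 0, 1],
    [0, -0.003, 0, 0, 0, 0, 0.2],
    [0, -0.003, 0, 0, 0, 0, 0.2],
    [0, -0.003, 0, 0, 0, 0, 0.2],
    [0, -0.003, 0, 0, 0, 0, 0.2],
    [0, -0.003, 0, 0, 0, 0, 0.2],
  ],
)

```text
time: 4.23
tool_pos: [0.4621, -0.0674, 0.0792]
ee_rot: [1.0, 0.003, -0.0, 0.0]
ft_force: [-0.0, -0.2, -0.1]
width: 0.0339
gripper_force: 0.0
```

```bash
python3 - <<'E'
from h import *
p,d,c=grab('side'); save('s2',p[130:400,220:500]); P=pts(d,c)
for x in (np.array([.463,-.11]),):
    m=(abs(P[...,2]-.113)<.004)&(np.linalg.norm(P[...,:2]-x,axis=2)<.06)&(d>0)&(p.max(-1)>50)
    Q=P[m]; x,R=circ(Q[:,:2])
    for _ in range(5): k=abs(np.linalg.norm(Q[:,:2]-x,axis=1)-R)<.004; x,R=circ(Q[k][:,:2])
    print(len(Q),k.sum(),x,R)
print(r.observe()['tool_pos'],r.observe()['width'])
E
```

```text
179 171 [ 0.46347286 -0.11168555] 0.0443914958029207
[ 0.46218677 -0.06743795  0.07918154] 0.03433974315043737
```

View pics/s2.png

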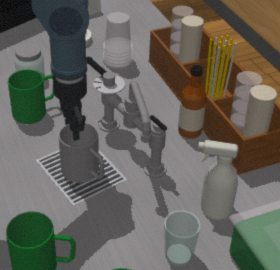

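The jug stands centred on the grille, within 1–2 mm. Now I'll lift clear and go behind the spout.

Call:
apply_moves(
  steps=[
    [0, 0, -0.1, 0, 0, 0, 0.2],
    [0, 0, -0.2, 0, 0, 0, 0.2],
    [0, 0, -0.3, 0, 0, 0, 0.2],
    [0, 0, -0.4, 0, 0, 0, 0.2],
    [0, 0, -0.5, 0, 0, 0, 0.2],
    [0, 0, -0.55, 0, 0, 0, 1],
    [0, 0, -0.55, 0, 0, 0, 1],
    [0, 0, -0.55, 0, 0, 0, 1],
  ],
)

```text
time: 4.95
tool_pos: [0.4628, -0.0673, 0.3001]
ee_rot: [1.0, 0.003, 0.001, -0.0]
ft_force: [-0.8, -0.4, -0.4]
width: 0.0004
gripper_force: 0.0
```

Call:
apply_moves(
  steps=[
    [0.408, 0.291, 0, 0, 0, 0, 1],
    [0.408, 0.291, 0, 0, 0, 0, 1],
    [0.408, 0.291, 0, 0, 0, 0, 1],
    [0.408, 0.291, 0, 0, 0, 0, 1],
    [0.408, 0.291, 0, 0, 0, 0, 1],
    [0.408, 0.291, 0, 0, 0, 0, 1],
    [0.408, 0.291, 0, 0, 0, 0, 1],
  ],
)

```text
time: 5.53
tool_pos: [0.6257, -0.1839, 0.2958]
ee_rot: [1.0, 0.002, -0.003, 0.0]
ft_force: [-0.3, 1.1, 0.6]
width: -0.0001
gripper_force: 0.0
```

Call:
apply_moves(
  steps=[
    [0, 0, 0.06, 0, 0, 0, 1],
    [0, 0, 0.12, 0, 0, 0, 1],
    [0, 0, 0.18, 0, 0, 0, 1],
    [0, 0, 0.24, 0, 0, 0, 1],
    [0, 0, 0.285, 0, 0, 0, 1],
    [0, 0, 0.285, 0, 0, 0, 1],
    [0, 0, 0.285, 0, 0, 0, 1],
  ],
)

```text
time: 6.12
tool_pos: [0.6247, -0.1815, 0.1842]
ee_rot: [1.0, 0.004, -0.002, -0.001]
ft_force: [-0.2, -0.2, -0.1]
width: -0.0
gripper_force: 0.0
```

Call:
apply_moves(
  steps=[
    [-0.05, -0.005, 0, 0, 0, 0, 1],
    [-0.098, -0.012, 0, 0, 0, 0, 1],
    [-0.13, -0.024, 0, 0, 0, 0, 1],
    [-0.161, -0.036, 0, 0, 0, 0, 1],
    [-0.19, -0.055, 0, 0, 0, 0, 1],
    [-0.216, -0.075, 0, 0, 0, 0, 1],
    [-0.235, -0.096, 0, 0, 0, 0, 1],
    [-0.251, -0.116, 0, 0, 0, 0, 1],
    [-0.257, -0.126, 0, 0, 0, 0, 1],
    [-0.257, -0.126, 0, 0, 0, 0, 1],
  ],
)

```text
time: 6.95
tool_pos: [0.5229, -0.1316, 0.1857]
ee_rot: [1.0, 0.004, -0.0, -0.0]
ft_force: [-0.7, -0.1, -0.3]
width: -0.0002
gripper_force: 0.0
```

```bash
cat > spout.py <<'E'
from h import *
o=np.array([.6099,-.0787])
for n in ('side','scene'):
    p,d,c=grab(n); save('sp_'+n+str(int(r.observe()['time']*100)),p[130:430,180:580]); P=pts(d,c)
    rr=np.linalg.norm(P[...,:2]-o,axis=2)
    m=(P[...,2]>.206)&(P[...,2]<.218)&(rr>.03)&(rr<.13)&(d>0)&(p.max(-1)>75)
    Q=P[m]; v=Q[:,:2]-o; a=(np.degrees(np.arctan2(v[:,1],v[:,0]))-192.15+180)%360-180
    print(n,len(Q),'angle',np.percentile(a,[10,50,90]),'rmax',rr[m].max() if len(Q) else 0)
print(r.observe()['tool_pos'],r.observe()['ft_force'])
E
python3 spout.py
```

```text
side 111 angle [ 4.55269973  8.43336532 16.8752875 ] rmax 0.12971334255904085
scene 236 angle [-4.3095197   2.36054832  9.35277285] rmax 0.11498090019802623
[ 0.52300894 -0.13254875  0.18527315] [ 0.15549822 -0.13463581 -0.08573966]
```

Call:
apply_moves(
  steps=[
    [-0.002, -0.008, 0, 0, 0, 0, 1],
    [-0.004, -0.014, 0, 0, 0, 0, 1],
    [-0.004, -0.02, 0, 0, 0, 0, 1],
    [-0.004, -0.02, 0, 0, 0, 0, 1],
    [0.01, 0.08, 0, 0, 0, 0, 1],
    [0.01, 0.08, -0.1, 0, 0, 0, 1],
    [0.01, 0.08, -0.2, 0, 0, 0, 1],
    [0.01, 0.08, -0.3, 0, 0, 0, 1],
    [0.01, 0.08, -0.3, 0, 0, 0, 1],
  ],
)

```text
time: 7.8
tool_pos: [0.5313, -0.1664, 0.3128]
ee_rot: [1.0, 0.003, 0.006, 0.001]
ft_force: [1.7, -0.4, 1.0]
width: 0.0004
gripper_force: 0.0
```

```bash
python3 spout.py; ls pics
```

```text
side 235 angle [ 0.07253273  4.92392954 10.29267952] rmax 0.1297895390637445
scene 318 angle [-6.98890458 -0.62075643  4.89947264] rmax 0.1292260453944273
[ 0.52850943 -0.16464721  0.30685865] [ 0.23076525  0.25276078 -0.71675621]
crop.png
s2.png
scene0.png
side0.png
sp_scene705.png
sp_scene790.png
sp_side700.png
sp_side785.png
w1.png
```

```bash
python3 - <<'E'
from h import *
P=np.load('side0P.npy')
for a,b in ((337,185),(250,200),(320,192)): print(P[b-2:b+3,a-2:a+3].reshape(-1,3).mean(0))
o=np.array([.6099,-.0787]); pv=o+.1*np.array([-.2105,.9776]); print(pv)
for t,s in ((0,.035),(10,.026),(20,.026),(30,.028),(38,.028),(45,.024)):
    f=np.radians(102.15+t); u=np.array([np.cos(f),np.sin(f)]); print(t,pv+.075*u+s*np.array([u[1],-u[0]]))
E
```

```text
[0.70731906 0.25594536 0.04587425]
[0.43399707 0.20566542 0.09472083]
[0.66866959 0.29664724 0.00510038]
[0.58885 0.01906]
0 [0.60728062 0.09974651]
10 [0.58465375 0.09832785]
20 [0.57095278 0.09639492]
30 [0.55927839 0.09345436]
38 [0.54921249 0.08861478]
45 [0.53886158 0.07990536]
```

Call:
apply_moves(
  steps=[
    [0.19, -0.67, 0, 0, 0, 0, 1],
    [0.19, -0.67, 0, 0, 0, 0, 1],
    [0.19, -0.67, 0, 0, 0, 0, 1],
    [0.19, -0.67, 0, 0, 0, 0, 1],
    [0.19, -0.67, 0, 0, 0, 0, 1],
    [0.19, -0.67, 0, 0, 0, 0, 1],
    [0.19, -0.67, 0, 0, 0, 0, 1],
    [0.19, -0.67, 0, 0, 0, 0, 1],
    [0.19, -0.67, 0, 0, 0, 0, 1],
  ],
)

```text
time: 8.65
tool_pos: [0.6006, 0.1064, 0.3031]
ee_rot: [1.0, 0.006, -0.002, 0.0]
ft_force: [0.3, -1.4, 0.6]
width: -0.0001
gripper_force: 0.0
```

Call:
apply_moves(
  steps=[
    [0.018, 0.015, 0, 0, 0, 0, 1],
    [0.018, 0.015, 0, 0, 0, 0, 1],
    [0.018, 0.015, 0.1, 0, 0, 0, 1],
    [0.018, 0.015, 0.2, 0, 0, 0, 1],
    [0.018, 0.015, 0.28, 0, 0, 0, 1],
    [0.018, 0.015, 0.35, 0, 0, 0, 1],
    [0.018, 0.015, 0.4, 0, 0, 0, 1],
    [0.018, 0.015, 0.4, 0, 0, 0, 1],
    [0.018, 0.015, 0.4, 0, 0, 0, 1],
  ],
)

```text
time: 9.4
tool_pos: [0.6084, 0.0959, 0.1449]
ee_rot: [1.0, 0.002, -0.001, 0.001]
ft_force: [-0.1, 0.3, 0.9]
width: 0.0001
gripper_force: 0.0
```

Call:
apply_moves(
  steps=[
    [-0.03, -0.002, 0, 0, 0, 0, 1],
    [-0.058, -0.003, 0, 0, 0, 0, 1],
    [-0.075, -0.002, 0, 0, 0, 0, 1],
    [-0.092, 0.001, 0, 0, 0, 0, 1],
    [-0.107, 0.004, 0, 0, 0, 0, 1],
    [-0.121, 0.009, 0, 0, 0, 0, 1],
    [-0.133, 0.014, 0, 0, 0, 0, 1],
    [-0.14, 0.018, 0, 0, 0, 0, 1],
    [-0.14, 0.018, 0, 0, 0, 0, 1],
  ],
)

```text
time: 10.15
tool_pos: [0.5521, 0.09, 0.1454]
ee_rot: [1.0, 0.003, -0.0, -0.0]
ft_force: [1.6, 0.9, 1.3]
width: -0.0001
gripper_force: 0.9
```

```bash
cat > lev.py <<'E'
from h import *
pv=np.array([.58885,.01906])
for n in ('side','scene'):
    p,d,c=grab(n); P=pts(d,c); t=str(int(r.observe()['time']*100)); save('lv_'+n+t,p[130:430,200:600])
    w=P[...,:2]-pv; rr=np.linalg.norm(w,axis=2)
    m=(P[...,2]>.152)&(P[...,2]<.167)&(rr>.02)&(rr<.108)&(d>0)&(p.max(-1)<70)&(w[...,1]>-.02)
    k,lab,st,_=cv2.connectedComponentsWithStats(m.astype('uint8')); 
    for i in range(1,k):
        if st[i,4]<25: continue
        Q=w[lab==i]; s=np.linalg.svd(Q-Q.mean(0),full_matrices=False)[2][0]; s*=np.sign(s@Q.mean(0)); top=np.median(P[lab==i],0)
        print(n,i,st[i].tolist(),'line',np.degrees(np.arctan2(s[1],s[0]))-102.15,'centroid',np.degrees(np.arctan2(*Q.mean(0)[::-1]))-102.15,'r',np.linalg.norm(Q,axis=1).min(),np.linalg.norm(Q,axis=1).max())
print(r.observe()['tool_pos'],r.observe()['ft_force'])
E
python3 lev.py
```

```text
side 1 [291, 193, 32, 15, 190] line 30.479714508958892 centroid 32.06670963947806 r 0.02057707182529237 0.1014557164863305
scene 1 [326, 254, 23, 9, 143] line 32.61718030774904 centroid 25.532888601038337 r 0.020137279206834058 0.06381138579523563
scene 2 [349, 263, 14, 8, 31] line 4.653551356738674 centroid 8.988011790783858 r 0.06693389159544867 0.0938670538702092
[0.55203785 0.09026293 0.14497124] [1.96911969 0.85206693 0.9421427 ]
```

Call:
apply_moves(
  steps=[
    [-0.008, 0.004, 0, 0, 0, 0, 1],
    [-0.016, 0.009, 0, 0, 0, 0, 1],
    [-0.024, 0.015, 0, 0, 0, 0, 1],
    [-0.032, 0.021, 0, 0, 0, 0, 1],
    [-0.032, 0.021, 0, 0, 0, 0, 1],
    [-0.032, 0.021, 0, 0, 0, 0, 1],
  ],
)

```text
time: 10.75
tool_pos: [0.5391, 0.0812, 0.145]
ee_rot: [1.0, 0.003, -0.001, 0.0]
ft_force: [1.2, 0.5, 0.1]
width: -0.0
gripper_force: 0.3
```

```bash
python3 lev.py
```

```text
side 1 [288, 197, 33, 12, 184] line 43.49212517167993 centroid 45.381075270063945 r 0.02065910565906463 0.10180066231184129
scene 1 [327, 248, 24, 13, 164] line 44.82574500178319 centroid 37.80642876222558 r 0.02029803844627642 0.06783172728326672
scene 2 [352, 259, 11, 6, 29] line 13.73587567740445 centroid 18.914985182455894 r 0.07127271526189158 0.09175987957502835
[0.53905552 0.08145755 0.14488742] [-0.05297298  0.98555646 -0.87200587]
```

Call:
apply_moves(
  steps=[
    [0.02, -0.03, 0, 0, 0, 0, 1],
    [0.045, -0.07, 0, 0, 0, 0, 1],
    [0.045, -0.07, -0.1, 0, 0, 0, 1],
    [0.045, -0.07, -0.2, 0, 0, 0, 1],
    [0.045, -0.07, -0.3, 0, 0, 0, 1],
    [0.045, 0.03, -0.4, 0, 0, 0, 1],
    [0.1, -0.2, -0.4, 0, 0, 0, 1],
    [0.2, -0.3, -0.4, 0, 0, 0, 1],
    [0.2, -0.3, -0.4, 0, 0, 0, 1],
    [0.2, -0.3, -0.4, 0, 0, 0, 1],
  ],
)

```text
time: 11.68
tool_pos: [0.6196, 0.2093, 0.3045]
ee_rot: [1.0, 0.007, -0.001, -0.001]
ft_force: [-2.1, 1.1, -0.1]
width: -0.0001
gripper_force: 0.0
```

```bash
python3 lev.py; python3 spout.py; python3 - <<'E'
from h import *
p,d,c=grab('wrist'); save('w9',p)
p,d,c=grab('side'); P=pts(d,c); save('s9',cv2.resize(p[150:390,220:460],(600,600),interpolation=cv2.INTER_CUBIC))
x=np.array([.463,-.111]); m=(abs(P[...,2]-.113)<.004)&(np.linalg.norm(P[...,:2]-x,axis=2)<.06)&(d>0); Q=P[m]; x,R=circ(Q[:,:2])
for _ in range(5): k=abs(np.linalg.norm(Q[:,:2]-x,axis=1)-R)<.004; x,R=circ(Q[k][:,:2])
print('jug',x,R,k.sum())
E
```

```text
side 1 [289, 200, 34, 9, 164] line 45.597875320961805 centroid 47.50891523034798 r 0.020485304575001414 0.10184184595979866
scene 1 [327, 244, 39, 17, 265] line 45.91328875512846 centroid 40.253876160533736 r 0.020316007552880638 0.10318821446382102
[0.61884487 0.20586172 0.30378954] [ 0.01492276 -0.70843122 -1.09871079]
side 226 angle [0.03730641 4.96801223 8.94295049] rmax 0.129237705023516
scene 295 angle [-6.26417848 -0.25619837  5.25086998] rmax 0.12908120698879202
[0.6185963  0.20117647 0.30435736] [-0.57228719 -0.49297898 -0.34864376]
jug [ 0.46320368 -0.11151862] 0.044341201280258216 178
```

View pics/s9.png

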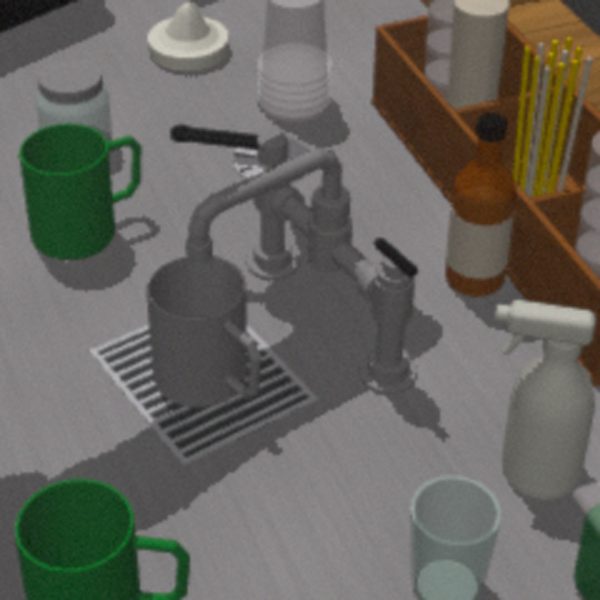

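The picture shows the jug on the grille at (200,330), the outlet over its mouth at (200,245), and the lever at (215,135) measured at about 45.7°. The tee is unmoved at (395,255), and the robot touches nothing.

```bash
python3 -c "
from bench import r
print(r.finish_job())"
```

```text
the job is handed in; nothing more can be done
None
```

The job is handed in: the jug is centred on the grille to within about 2 mm, the spout is about 2° off straight with its outlet over the jug's mouth, the lever is at about 45.7° (half open), and the tee valve is still shut.

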